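# Set out the tasting bowls and the display egg

## Robot

A 6-joint arm with a two-finger parallel gripper is mounted at the origin on a cart in front of the work surface, level with it; the furniture and walls round the work are solid. World frame = base frame: x ahead of the robot, y to its left, z up, the work surface at z = 0. Lengths are in m, angles in rad, forces in N, time in s.
With the tool pointing down it reaches from about 0.425 to 0.95 m from the base axis. Payload 3.5 kg.
Tool frame: the origin (TCP) lies midway between the tips of the shut fingers; the grasp point (between the pads) lies 19 mm behind it; z points along the fingers, y is the line along which they close (so a half turn about z gives the same grasp; the last joint's range is limited). The gripper opens to 85 mm and grips with 20 to 120 N. Pads are 22 mm wide; open, the fingers measure 114 mm over their backs; the gripper's body (76 mm by 85 mm) begins 54 mm behind the grasp point. The pads swing forward as they close: fully open they stand 13 mm farther back than shut.
Start: joints at [-1.468, 0.286, 1.577, -0, 1.279, -0.15], TCP at [0.169, -0.654, 0.231] pointing down, gripper open.
Joint ranges: [-2.77, 2.77], [-0.9, 2.22], [0.21, 2.48], [-1.53, 4.67], [0.24, 2.81], [-2.84, 2.84]. Speed limits (rad/s): [2.79, 2.79, 3.14, 3.14, 3.14, 3.14].

## Interface

Orientations are given as a unit quaternion [x, y, z, w].
In Python, from plant import ctrl gives the robot as it stands.
- The arm moves only by the tool send_rows, never from a script. Its argument "series" is a list that holds one entry, the list of rows, each a list of 7 numbers: the shift along the tool's x, y, z in cm, then the turn, a rotation vector about the tool's x, y, z in rad, then the opening, from -1 (shut) to 1 (fully open). In form: [[[x, y, z, rx, ry, rz, jaw], ...]]. A call has 1 to 10 rows; each row shifts and turns the commanded pose from where the row before left it, along the tool's axes as they then stand; what a row does not reach is not made up. A row lasts 1/8 s, in which the tool goes at most 62.5 mm and 10.7 degrees, less where a joint would pass 70% of its speed; a pose out of reach is approached as far as the arm can. A call is refused whole if a number of a shift passes 6.25 or a number of a turn 0.188, either way. A call with a gripper value outside its range is refused whole. The fingers move at their own pace and stop on an object; "force" is the grip in N (left out, the last holds). Time passes only in rows, so rows that do not move let the fingers close. It gives the time, the measured TCP pose, the force, the opening and the grip force at its end, in the units of the state.
- ctrl.get_state(): the state, without advancing time (a new reading comes with each control period).
- ctrl.read_camera(name): name is "side" or "top"; returns a dict with "img" (400x640x3 uint8, red, green, blue), "fx", "fy", "cx", "cy" (pixels), "k1" (the pictures are not rectified: a ray, as slopes to the right and down, at radius r is drawn at 1 + k1 r^2 times it, then the intrinsics apply), "R" (3x3) and "t" (3): a world point X has camera coordinates R X + t. Camera axes: x right, y down, z forward; pixel columns grow to the right and rows downward; lengths in m; the calibration is good to about 2 mm. A picture is of the moment at which its call begins. There is no depth.
- ctrl.sign_off(): hands the job in; it is judged then, once.
The state is a dict: "time": time; "qpos": joint angles; "dq": joint speeds; "joint_efforts": joint torques, N m; "eef_pos": TCP position; "tcp_rot": TCP orientation; "contact_force": force on the tool from outside, world axes, zero at the start; "wrist_torque": the same for the moment, N m; "opening": opening from 0.0 (shut) to 1.0 (fully open); "finger_force": force on a finger pad.
Only numpy, scipy, OpenCV 4.12 (cv2) and the standard library are available. Lean on these libraries where they do the work, as an engineer would, in place of code of your own. Each camera call takes 0.05 s, during which the arm holds its last target. There are 200 camera calls.

## Task

The tasting set was put away overnight as one stack: three porcelain bowls, one in the other, with the foil egg on top. Set it out again, taking the stack apart from the top, one piece at a time: first stand the egg in the wooden egg cup, pointed end up, then seat the small bowl, the medium bowl and last the large bowl each in the wooden stand of its own size, upright and fully down in its well. Tip nothing over on the way, and leave the tin and the label roll where they are.

Things in the scene. Friction and masses are not known exactly. Their poses are not given: they have to be found in the camera images.
- egg: foil-wrapped display egg, rigid, loose, 36 mm across, 48 mm tall, 70 g; it starts blunt end down in the small bowl on top of the stack, its lowest 10.5 mm below that bowl's rim. Origin: its lowest point (blunt end), z to the pointed end. The widest girth is 18 mm above the origin; below it is a half ball, above it tapers.
- bowl_small: smallest of three white round porcelain bowls, loose; rim 46 mm across, 36 mm high. Flat foot 22 mm across, then widening at 45 degrees for 12 mm of height, then an upright band 46 mm across up to the rim. Inside dished at 45 degrees, mouth 36 mm. Starts in the medium bowl, foot 26 mm above that bowl's foot, band above its rim. 90 g. Origin: centre of the foot's underside; z up.
- bowl_medium: medium of three white round porcelain bowls, loose; rim 57 mm across, 38.5 mm high. Flat foot 30 mm across, then widening at 45 degrees for 13.5 mm of height, then an upright band 57 mm across up to the rim. Inside dished at 45 degrees, mouth 47 mm. Starts in the large bowl, foot 26 mm above that bowl's foot, band above its rim. 120 g. Origin: centre of the foot's underside; z up.
- bowl_large: largest of three white round porcelain bowls, loose; rim 68 mm across, 40 mm high. Flat foot 38 mm across, then widening at 45 degrees for 15 mm of height, then an upright band 68 mm across up to the rim. Inside dished at 45 degrees, mouth 58 mm. Starts on the table, at the bottom of the stack. 160 g. Origin: centre of the foot's underside; z up.
- egg_cup: turned wooden egg cup, foot 48 mm across, top 41 mm across, 45 mm high, fixed on the table; on top a well dished at 45 degrees, 34 mm across at the mouth, in which the egg centres itself, its lowest point then 35.5 mm above the cup's origin. Origin: centre of the underside; z up.
- stand_small: smallest of three low turned wooden stands, round, 58 mm across, 20 mm high, fixed on the table; on top a well dished at 45 degrees, 42 mm across at the mouth, in which the smallest bowl's base centres itself: its origin then is 10 mm above the stand's, its upright band just above the stand. Origin: centre of the underside; z up.
- stand_medium: medium of three low turned wooden stands, round, 69 mm across, 20 mm high, fixed on the table; on top a well dished at 45 degrees, 53 mm across at the mouth, in which the medium bowl's base centres itself: its origin then is 8.5 mm above the stand's, its upright band just above the stand. Origin: centre of the underside; z up.
- stand_large: largest of three low turned wooden stands, round, 80 mm across, 20 mm high, fixed on the table; on top a well dished at 45 degrees, 64 mm across at the mouth, in which the largest bowl's base centres itself: its origin then is 7 mm above the stand's, its upright band just above the stand. Origin: centre of the underside; z up.
- tin: bystander: round flat pastille tin, 63 mm across, 27 mm high, loose. Origin: centre of its underside.
- label_roll: bystander: white roll of price labels standing on its end, 44 mm across, 26 mm high, loose. Origin: centre of its underside.

How it is judged:
By the outcome, as a careful person would: the job done as asked, in the order asked, and still so for the second after the job is handed in, with the robot touching nothing.
It also fails if it takes over 120 s, if anything falls off the work surface, if the arm or the gripper's body presses on something with over 40 N, if the wrist force passes 120 N, or if a joint passes its speed limit or range.

## Working session

There is one attempt and no reset: what is moved stays moved. The work goes in short steps, Python scripts to look and compute and a tool call to move; the robot and the scene stay as the last step left them, time stands still between calls to the robot, and variables do not carry over. Pictures are saved under pics/ and viewed, at most 14 in all, crops included, and the job is handed in when it is done.

Besides the shell and the picture viewer there is one more tool, called after "Request:" as name([rows], argument=value, ...), one row to a line, values as JSON. send_rows: Moves the arm, as the interface text tells. Its arguments: {"type":"object","properties":{"series":{"type":"array"},"force":{"type":"number"}},"required":["series"]}

```bash
mkdir -p pics; ls; python3 - <<'E'
from plant import ctrl
import cv2
for n in("side","top"):
    c=ctrl.read_camera(n); cv2.imwrite(f"pics/{n}0.png",c["img"][:,:,::-1]); print(n,{k:c[k] for k in c if k!="img"})
print(ctrl.get_state())
E
```

```text
pics
side {'fx': 425.6056298441937, 'fy': 425.6056298441937, 'cx': 322.5432629256478, 'cy': 201.07929341978794, 'k1': -0.0070000307335651435, 'R': array([[ 0.92218515, -0.38672088, -0.00463757],
       [-0.15158029, -0.35037872, -0.92426088],
       [ 0.35580607,  0.85304262, -0.38173332]]), 't': array([-0.53841024,  0.18285467,  0.71251616])}
top {'fx': 511.6305860713719, 'fy': 511.6305860713719, 'cx': 313.74968653310685, 'cy': 202.27451898290155, 'k1': -0.0013557636952729114, 'R': array([[-0.0355605 , -0.99936011, -0.00384868],
       [-0.97388275,  0.03551757, -0.22425632],
       [ 0.22424952, -0.0042265 , -0.9745226 ]]), 't': array([0.08421735, 0.58735513, 0.99885674])}
{'time': 0.1, 'qpos': array([-1.46798301e+00,  2.87109472e-01,  1.57806502e+00, -1.15362716e-05,
        1.27859784e+00, -1.50002698e-01]), 'dq': array([-0.00099366, -0.00128552, -0.00369885,  0.00037545,  0.00143603,
        0.00051296]), 'joint_efforts': array([ 7.09535962e-04, -4.07296443e+01, -2.93700635e+01, -1.37203583e-04,
        3.43289335e-03, -9.96395755e-06]), 'eef_pos': array([ 0.16879981, -0.65292507,  0.23004526]), 'tcp_rot': array([ 9.92020341e-01,  1.26073213e-01,  2.01917613e-05, -1.08966700e-03]), 'contact_force': array([-0.24247017,  0.71460783, -0.00150692]), 'wrist_torque': array([-0.03628739, -0.01671815, -0.01105064]), 'finger_force': 0.0, 'opening': 0.9999284883222292}
```

View pics/side0.png

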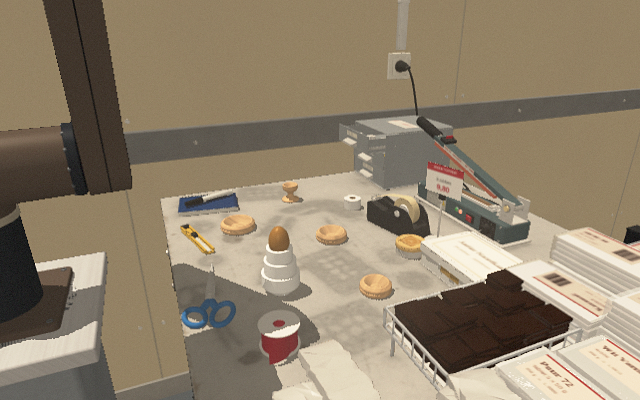

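View pics/top0.png

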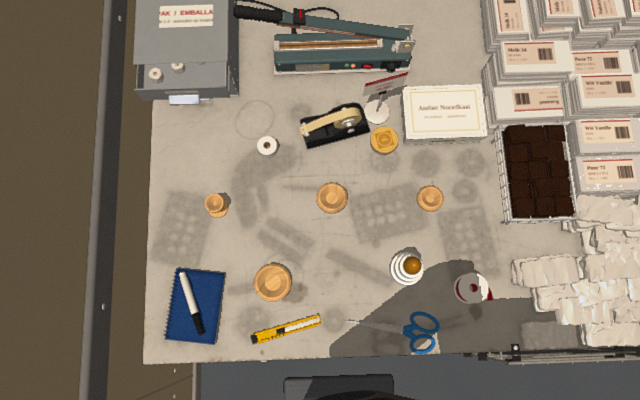

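The top view shows the egg cup at (217,204), the medium stand at (332,197), the small stand at (430,198), the large stand at (272,282) and the stack at (407,266). The label roll is at (267,145) and the tin is the red one at (473,288). The side view shows the same, with the egg at (279,239).

```bash
cat > h.py <<'E'
import numpy as np, cv2
from scipy.optimize import least_squares
def rays(c,uv):
    K=np.array([[c["fx"],0,c["cx"]],[0,c["fy"],c["cy"]],[0,0,1]])
    p=cv2.undistortPoints(np.asarray(uv,float).reshape(-1,1,2),K,np.array([c["k1"],0,0,0]))[:,0]
    d=np.c_[p,np.ones(len(p))]@c["R"]
    return -c["R"].T@c["t"],d
def cast(c,uv,z):
    o,d=rays(c,uv); return (o+d*((z-o[2])/d[:,2])[:,None])[:,:2]
def proj(c,X):
    K=np.array([[c["fx"],0,c["cx"]],[0,c["fy"],c["cy"]],[0,0,1]])
    return cv2.projectPoints(np.asarray(X,float).reshape(-1,1,3),cv2.Rodrigues(c["R"])[0],c["t"],K,np.array([c["k1"],0,0,0]))[0][:,0]
def circ(P):
    f=lambda q:np.hypot(P[:,0]-q[0],P[:,1]-q[1])-q[2]
    s=least_squares(f,[*P.mean(0),.03],loss="soft_l1",f_scale=.001); return s.x,np.sqrt(np.mean(s.fun**2))
def blob(mask,near):
    n,l,s,ce=cv2.connectedComponentsWithStats(mask.astype(np.uint8))
    i=1+np.argmin(np.hypot(*(ce[1:]-near).T)+1e3*(s[1:,4]<30)); m=(l==i).astype(np.uint8)
    k=max(cv2.findContours(m,cv2.RETR_EXTERNAL,cv2.CHAIN_APPROX_NONE)[0],key=len)[:,0]
    return m,k,ce[i]
E
python3 - <<'E'
from plant import ctrl
from h import *
T=ctrl.read_camera("top");S=ctrl.read_camera("side")
for n,c in(("T",T),("S",S)): print(n,"cam",(-c["R"].T@c["t"]).round(3))
def wood(c):
    h=cv2.cvtColor(c["img"],cv2.COLOR_RGB2HSV); return (h[...,0]<22)&(h[...,1]>75)&(h[...,2]>90)
for n,uv,z,r,suv in(("cup",(217,204),.045,.0205,(290,191)),("small",(430,198),.02,.029,(376,285)),("med",(332,197),.02,.0345,(332,234)),("large",(272,282),.02,.04,(237,225))):
    for nm,c,p in(("T",T,uv),("S",S,suv)):
        m,k,ce=blob(wood(c),p); P=cast(c,k,z); o=-c["R"].T@c["t"]
        g=P.mean(0); d=(g-o[:2])/np.hypot(*(g-o[:2])); Q=P[((P-g)@d)>-.2*r]
        q,e=circ(Q); print(n,nm,ce.round(),m.sum(),"c",q.round(4),"r exp",r,"rms",round(e,4), "tab-span",np.ptp(P,0).round(3))
for nm,c,p in(("T",T,(412,265)),("S",S,(279,239))):
    m,k,ce=blob(wood(c),p); print("egg",nm,ce,m.sum(),k.min(0),k.max(0),cast(c,[ce],.1))
a=T["img"][240:310,370:510];b=S["img"][215:305,240:340]
a=cv2.resize(a,None,fx=5,fy=5);b=cv2.resize(b,None,fx=3.9,fy=3.9)[:350]
cv2.imwrite("pics/stack.png",np.vstack([a[:300],np.pad(b[:300],((0,0),(0,700-b.shape[1]),(0,0)))])[:,:,::-1])
E
```

```text
T cam [0.351 0.068 1.105]
S cam [ 0.271 -0.752  0.438]
cup T [216. 205.] 452 c [0.6012 0.2748 0.0215] r exp 0.0205 rms 0.001 tab-span [0.053 0.051]
cup S [290. 192.] 265 c [0.5984 0.2585 0.031 ] r exp 0.0205 rms 0.0064 tab-span [0.072 0.142]
small T [430. 198.] 568 c [ 0.6022 -0.1911  0.028 ] r exp 0.029 rms 0.0007 tab-span [0.058 0.058]
small S [375. 286.] 679 c [ 0.601  -0.1994  0.0278] r exp 0.029 rms 0.0014 tab-span [0.063 0.074]
med T [331. 197.] 781 c [0.6106 0.0236 0.0337] r exp 0.0345 rms 0.0006 tab-span [0.07  0.068]
med S [331. 234.] 524 c [0.6105 0.016  0.0334] r exp 0.0345 rms 0.0021 tab-span [0.074 0.095]
large T [272. 282.] 1161 c [0.4325 0.156  0.0391] r exp 0.04 rms 0.0006 tab-span [0.079 0.078]
large S [237. 224.] 594 c [0.4312 0.1476 0.0391] r exp 0.04 rms 0.002 tab-span [0.08  0.111]
egg T [411.90946502 265.25514403] 243 [403 256] [420 273] [[ 0.44880303 -0.12457119]]
egg S [278.30645161 238.87327189] 434 [268 226] [289 250] [[ 0.45078486 -0.12211048]]
```

View pics/stack.png

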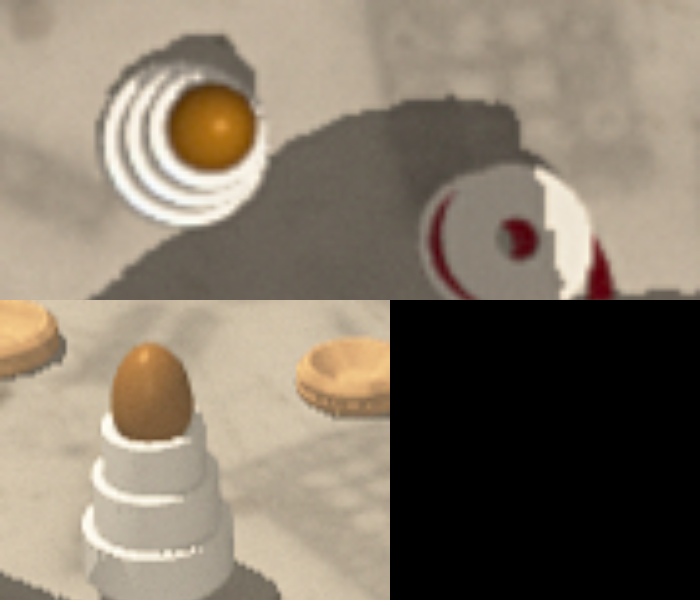

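```bash
python3 - <<'E'
from plant import ctrl
from h import *
T=ctrl.read_camera("top");S=ctrl.read_camera("side")
h=cv2.cvtColor(T["img"],cv2.COLOR_RGB2HSV)
m=(h[...,2]>205)&(h[...,1]<60); m[:245]=0;m[292:]=0;m[:,:380]=0;m[:,430:]=0
k=np.vstack([c[:,0] for c in cv2.findContours(m.astype(np.uint8),cv2.RETR_EXTERNAL,cv2.CHAIN_APPROX_NONE)[0]])
hl=cv2.convexHull(k)[:,0]; P=cast(T,hl,.04); print("hull circle z.04",circ(P), len(hl))
P2=P[(P[:,1]-P[:,1].mean())>-.01]; print(circ(P2)[0])
print("pix guess",cast(T,[(407,268.8)],.04))
for z in(.0955,.1):print("egg",z,cast(T,[(411.5,264.5),(411.9,265.3)],z))
X=lambda x,y:[[x,y,z] for z in(.04,.088,.1255)]
print(proj(T,X(.449,-.1245)),proj(S,X(.449,-.1245)))
# well mouths: dark/bright ring check via red can & tin positions
print("spool",cast(T,[(473,288)],.05),"tin",cast(T,[(384,139)],.027),"roll",cast(T,[(267,145)],.026))
E
```

```text
hull circle z.04 (array([ 0.44851942, -0.12452791,  0.03311035]), np.float64(0.0014060944720497423)) 19
[ 0.44762249 -0.12176662  0.03106288]
pix guess [[ 0.44768592 -0.12529211]]
egg 0.0955 [[ 0.45075035 -0.12474211]
 [ 0.44915344 -0.12540541]]
egg 0.1 [[ 0.45030597 -0.12388544]
 [ 0.44871617 -0.12454578]]
[[406.57027971 268.17833016]
 [410.7574672  265.78818907]
 [414.30743454 263.7617652 ]] [[279.25237803 269.90620665]
 [278.03560942 245.86106918]
 [277.0431383  226.21761407]]
spool [[ 0.40306936 -0.25473372]] tin [[ 0.73787108 -0.09850974]] roll [[0.73377243 0.16205768]]
```

Request:
send_rows([
  [[0,0,0,0,0,0.1263,0.4],[0,0,0,0,0,0.1263,0.4],[2.5,-4.8,0,0,0,0,0.4],[2.5,-4.8,0,0,0,0,0.4],[2.5,-4.8,0,0,0,0,0.4],[2.5,-4.8,0,0,0,0,0.4],[2.5,-4.8,0,0,0,0,0.4],[2.5,-4.8,0,0,0,0,0.4],[2.5,-4.8,0,0,0,0,0.4],[2.5,-4.8,0,0,0,0,0.4]],
], force=30)

```text
time: 1.55
eef_pos: [0.3693, -0.2679, 0.2316]
tcp_rot: [1.0, -0.0, 0.0, 0.0]
contact_force: [0.4, -0.6, -0.4]
opening: 0.701
finger_force: 0.0
```

Request:
send_rows([
  [[2.7,-4.8,0,0,0,0,0.4],[2.7,-4.8,0,0,0,0,0.4],[2.6,-4.8,0,0,0,0,0.4],[0,0,3,0,0,0,0.4],[0,0,3,0,0,0,0.4],[0,0,1.8,0,0,0,0.4],[0,0,0,0,0,0,0.4],[0,0,0,0,0,0,0.4]],
])

```text
time: 2.55
eef_pos: [0.4493, -0.1258, 0.1543]
tcp_rot: [1.0, 0.0, 0.001, 0.0]
contact_force: [0.5, -0.2, 0.7]
opening: 0.699
finger_force: 0.0
```

```bash
python3 - <<'E'
from plant import ctrl
import cv2, numpy as np
s=ctrl.get_state();print(s["eef_pos"],s["opening"],s["qpos"])
S=ctrl.read_camera("side")["img"];T=ctrl.read_camera("top")["img"]
a=cv2.resize(S[130:310,200:380],(540,540))
cv2.imwrite("pics/a1.png",a[:,:,::-1])
cv2.imwrite("pics/a1t.png",cv2.resize(T[200:320,340:500],None,fx=4,fy=4)[:,:,::-1])
E
```

```text
[ 0.44926745 -0.12581012  0.15430152] 0.6991297692757964 [-4.91015600e-01 -1.04387329e-01  2.14447261e+00 -3.07880478e-05
  1.09998442e+00  1.07970647e+00]
```

View pics/a1.png

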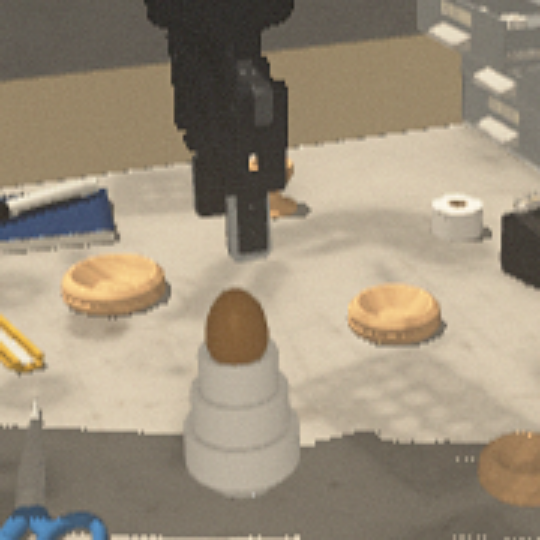

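The side view shows the open fingers centred above the egg, with the near fingertip at about (283,216) and the egg at (279,240), and the stack standing upright. I'll check the tip height before going down.

```bash
python3 - <<'E'
from plant import ctrl
from h import *
S=ctrl.read_camera("side")
for z in(.150,.155,.16,.165): print(z,proj(S,[[.438,-.1558,z],[.460,-.1558,z],[.438,-.17,z],[.460,-.17,z],[.438,-.0958,z]]).round(1).tolist())
E
```

```text
0.15 [[275.5, 221.4], [288.6, 219.1], [278.2, 225.0], [291.5, 222.6], [265.3, 207.7]]
0.155 [[275.4, 218.6], [288.5, 216.3], [278.0, 222.1], [291.4, 219.7], [265.1, 205.0]]
0.16 [[275.2, 215.7], [288.4, 213.5], [277.9, 219.2], [291.3, 216.8], [265.0, 202.3]]
0.165 [[275.1, 212.8], [288.3, 210.6], [277.7, 216.2], [291.2, 213.9], [264.8, 199.6]]
```

Request:
send_rows([
  [[0,-0.1,2,0,0,0,0.4],[0,0,2,0,0,0,0.4],[0,0,1.5,0,0,0,0.4],[0,0,0.8,0,0,0,0.4],[0,0,0,0,0,0,0.3],[0,0,0,0,0,0,0.2]],
])

```text
time: 3.45
eef_pos: [0.4493, -0.1248, 0.091]
tcp_rot: [1.0, 0.0, 0.001, 0.0]
contact_force: [-0.3, -0.6, -0.0]
opening: 0.604
finger_force: 0.0
```

Close slowly so that the egg isn't knocked.

Request:
send_rows([
  [[0,0,0,0,0,0,0.1],[0,0,0,0,0,0,0.05],[0,0,0,0,0,0,0.0],[0,0,0,0,0,0,-0.04],[0,0,0,0,0,0,-0.08],[0,0,0,0,0,0,-0.12],[0,0,0,0,0,0,-0.16],[0,0,0,0,0,0,-0.2],[0,0,0,0,0,0,-0.3],[0,0,0,0,0,0,-0.4]],
], force=25)

```text
time: 4.7
eef_pos: [0.449, -0.1247, 0.0906]
tcp_rot: [1.0, 0.0, 0.0, 0.0]
contact_force: [-0.8, -2.3, 2.3]
opening: 0.401
finger_force: 24.8
```

Request:
send_rows([
  [[0,0,0,0,0,0,-0.6],[0,0,-0.3,0,0,0,-0.6],[0,0,-0.7,0,0,0,-0.6],[0,0,-1,0,0,0,-0.6],[0,0,-1.5,0,0,0,-0.6],[0,0,-1.5,0,0,0,-0.6],[0,0,-1,0,0,0,-0.6],[0,0,0,0,0,0,-0.6]],
])

```text
time: 5.7
eef_pos: [0.4495, -0.1248, 0.1517]
tcp_rot: [1.0, 0.0, 0.001, 0.001]
contact_force: [-0.0, 1.1, -0.3]
opening: 0.404
finger_force: 25.0
```

```bash
python3 - <<'E'
from plant import ctrl
import cv2
S=ctrl.read_camera("side")["img"]
cv2.imwrite("pics/a2.png",cv2.resize(S[130:310,200:380],(540,540))[:,:,::-1])
E
```

```text
(no output)
```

View pics/a2.png

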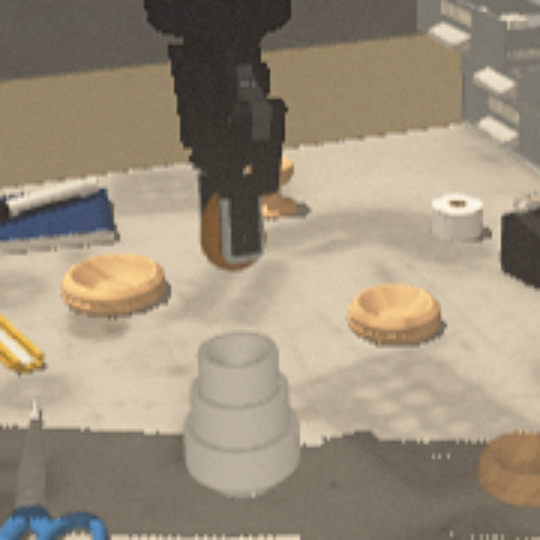

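The egg is held upright at about (278,205), and the three bowls stay stacked below it around (280,270).

Request:
send_rows([
  [[0.4,-1,0,0,0,0,-0.6],[0.9,-2.5,0,0,0,0,-0.6],[1.5,-4,0,0,0,0,-0.6],[1.9,-5,0,0,0,0,-0.6],[1.9,-5,0,0,0,0,-0.6],[1.9,-5,0,0,0,0,-0.6],[1.9,-5,0,0,0,0,-0.6],[1.9,-5,0,0,0,0,-0.6],[1.5,-4,0,0,0,0,-0.6],[0.7,-2,0,0,0,0,-0.6]],
])

```text
time: 7.0
eef_pos: [0.5932, 0.263, 0.1491]
tcp_rot: [1.0, 0.001, -0.001, 0.0]
contact_force: [0.5, 0.6, -0.7]
opening: 0.403
finger_force: 25.1
```

Request:
send_rows([
  [[0.4,-1,0,0,0,0,-0.6],[0.2,-0.4,0,0,0,0,-0.6],[0,0,1.5,0,0,0,-0.6],[0,0,1.5,0,0,0,-0.6],[0,0,1.5,0,0,0,-0.6],[0,0,1.0,0,0,0,-0.6],[0,0,0,0,0,0,-0.6],[0,0,0,0,0,0,-0.6]],
])

```text
time: 8.0
eef_pos: [0.6001, 0.2747, 0.0958]
tcp_rot: [1.0, 0.0, 0.0, -0.0]
contact_force: [-0.5, -0.7, -0.3]
opening: 0.402
finger_force: 25.1
```

```bash
python3 - <<'E'
from plant import ctrl
import cv2, numpy as np
S=ctrl.read_camera("side")["img"];T=ctrl.read_camera("top")["img"]
a=cv2.resize(S[120:220,230:350],(480,400));b=cv2.resize(T[150:270,150:270],(400,400))
cv2.imwrite("pics/a3.png",np.hstack([a,b[:, :320]])[:,:,::-1])
E
```

```text
(no output)
```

View pics/a3.png

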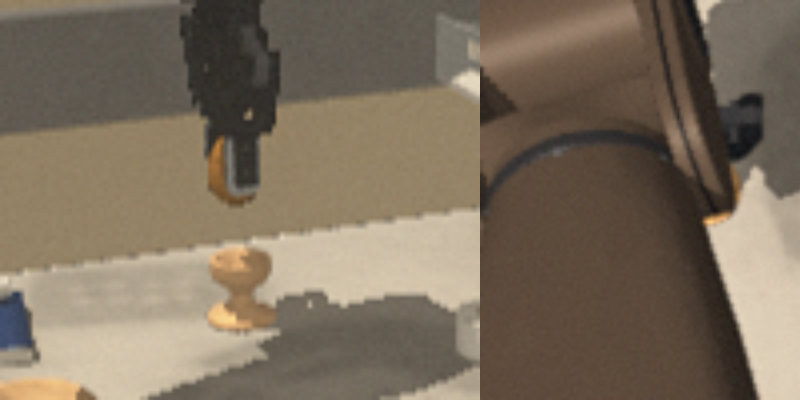

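The side crop shows the egg upright above the cup (egg at column ~289, cup at ~290), so it is lined up and I lower it.

Request:
send_rows([
  [[0,0,1.2,0,0,0,-0.6],[0,0,1.2,0,0,0,-0.6],[0,0,1.0,0,0,0,-0.6],[0,0,0.6,0,0,0,-0.6],[0,0,0.3,0,0,0,-0.6],[0,0,0.1,0,0,0,-0.6],[0,0,0.1,0,0,0,-0.6],[0,0,0,0,0,0,-0.6],[0,0,0,0,0,0,-0.6]],
])

```text
time: 9.22
eef_pos: [0.6, 0.2747, 0.0507]
tcp_rot: [1.0, 0.0, 0.0, -0.0]
contact_force: [-0.1, -0.6, 0.3]
opening: 0.403
finger_force: 25.1
```

Request:
send_rows([
  [[0,0,0.1,0,0,0,-0.6],[0,0,0.05,0,0,0,-0.6],[0,0,0,0,0,0,-0.6],[0,0,0,0,0,0,-0.6]],
])

```text
time: 9.72
eef_pos: [0.6007, 0.2748, 0.0499]
tcp_rot: [1.0, 0.0, 0.001, -0.0]
contact_force: [1.0, 0.2, 4.8]
opening: 0.402
finger_force: 25.5
```

Contact came about 1 mm early, so it is nearly centred. I open slowly.

Request:
send_rows([
  [[0,0,0,0,0,0,-0.22],[0,0,0,0,0,0,-0.19],[0,0,0,0,0,0,-0.17],[0,0,0,0,0,0,-0.15],[0,0,0,0,0,0,-0.12],[0,0,0,0,0,0,-0.08],[0,0,0,0,0,0,0.0],[0,0,0,0,0,0,0.1],[0,0,0,0,0,0,0.2]],
])

```text
time: 10.85
eef_pos: [0.5995, 0.2744, 0.0487]
tcp_rot: [1.0, 0.0, -0.0, 0.0]
contact_force: [-0.1, 0.2, -0.9]
opening: 0.605
finger_force: 0.0
```

```bash
python3 - <<'E'
from plant import ctrl
import cv2, numpy as np
S=ctrl.read_camera("side")["img"]
cv2.imwrite("pics/a4.png",cv2.resize(S[120:220,230:350],(480,400))[:,:,::-1])
E
```

```text
(no output)
```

View pics/a4.png

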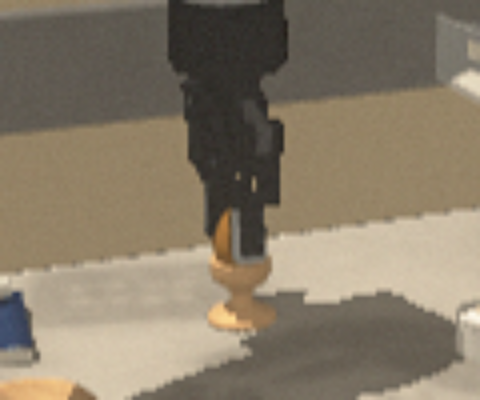

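The egg is standing upright in the cup between the open fingers. I retreat and go back to the stack.

Request:
send_rows([
  [[0,0,-0.5,0,0,0,0.3],[0,0,-2,0,0,0,0.4],[0,0,-3,0,0,0,0.5],[0,0,-3,0,0,0,0.5],[0,0,-2.5,0,0,0,0.5],[-2,5.3,0,0,0,0,0.5],[-2,5.3,0,0,0,0,0.5],[-2,5.3,0,0,0,0,0.5],[-2,5.3,0,0,0,0,0.5],[-2,5.3,0,0,0,0,0.5]],
])

```text
time: 12.15
eef_pos: [0.4996, 0.0079, 0.1608]
tcp_rot: [1.0, 0.0, 0.002, 0.0]
contact_force: [1.2, -0.8, -0.2]
opening: 0.757
finger_force: 0.0
```

Request:
send_rows([
  [[-2,5.3,0,0,0,0,0.5],[-2,5.3,0,0,0,0,0.5],[-1.1,2.8,0,0,0,0,0.5],[0,0,1.5,0,0,0,0.5],[0,0,1.5,0,0,0,0.5],[0,0,0,0,0,0,0.5],[0,0,0,0,0,0,0.5]],
])

```text
time: 13.02
eef_pos: [0.449, -0.1236, 0.1286]
tcp_rot: [1.0, 0.001, -0.0, -0.0]
contact_force: [-0.6, -1.3, 0.1]
opening: 0.751
finger_force: 0.0
```

```bash
python3 - <<'E'
from plant import ctrl
from h import *
S=ctrl.read_camera("side");T=ctrl.read_camera("top")
s=ctrl.get_state();print(s["eef_pos"])
def wood(c):
    h=cv2.cvtColor(c["img"],cv2.COLOR_RGB2HSV); return (h[...,0]<22)&(h[...,1]>75)&(h[...,2]>90)
for c,p in((S,(290,188)),(T,(217,204))):
    m,k,ce=blob(wood(c),p);print(ce,m.sum(),k.min(0),k.max(0))
print(proj(S,[[.6,.274,.0835],[.6,.274,0]]))
print(proj(S,[[.449,-.1245,.088],[.449,-.1245,.0645],[.449,-.1245,.04]]))
cv2.imwrite("pics/a5.png",np.vstack([cv2.resize(S["img"][120:220,220:400],(720,400)) ,cv2.resize(S["img"][190:240,240:420],(720,200))])[:,:,::-1])
E
```

```text
[ 0.44928744 -0.12403231  0.12919201]
[320.69972603 159.5769863 ] 1825 [287 142] [353 189]
[215.32188841 204.63948498] 466 [204 192] [227 217]
[[288.03757723 170.41284383]
 [289.12674121 199.5757158 ]]
[[278.03560942 245.86106918]
 [278.63861787 257.78258692]
 [279.25237803 269.90620665]]
```

View pics/a5.png

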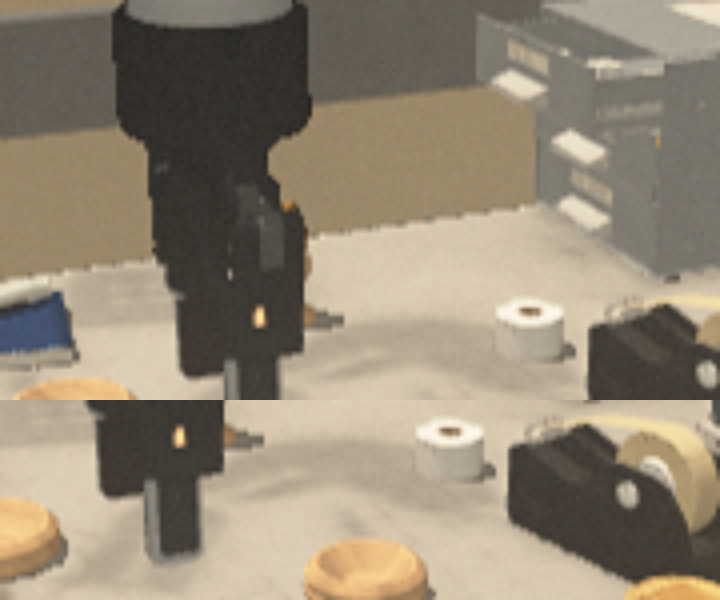

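The gripper hides the egg in the side view, but the egg and cup still show in the top mask at the right place (215,205). Now the small bowl: I descend to TCP z ≈ 0.065.

Request:
send_rows([
  [[0,0.05,2,0,0,0,0.4],[0,0,2,0,0,0,0.3],[0,0,1.5,0,0,0,0.25],[0,0,0.9,0,0,0,0.2],[0,0,0,0,0,0,0.15],[0,0,0,0,0,0,0.1],[0,0,0,0,0,0,0.06],[0,0,0,0,0,0,0.02],[0,0,0,0,0,0,-0.05],[0,0,0,0,0,0,-0.15]],
], force=30)

```text
time: 14.38
eef_pos: [0.4494, -0.1255, 0.0656]
tcp_rot: [1.0, 0.0, 0.001, 0.001]
contact_force: [-0.4, -1.6, 5.8]
opening: 0.515
finger_force: 30.6
```

Request:
send_rows([
  [[0,0,0,0,0,0,-0.3],[0,0,0,0,0,0,-0.4]],
])

```text
time: 14.62
eef_pos: [0.4494, -0.1254, 0.0657]
tcp_rot: [1.0, 0.0, 0.001, 0.001]
contact_force: [-0.8, -1.4, 5.7]
opening: 0.518
finger_force: 30.6
```

The opening matches 46 mm. I lift gently.

Request:
send_rows([
  [[0,0,-0.2,0,0,0,-0.4],[0,0,-0.4,0,0,0,-0.4],[0,0,-0.6,0,0,0,-0.4],[0,0,-1,0,0,0,-0.4],[0,0,-1.5,0,0,0,-0.4],[0,0,-1.5,0,0,0,-0.4],[0,0,-0.8,0,0,0,-0.4],[0,0,0,0,0,0,-0.4]],
])

```text
time: 15.62
eef_pos: [0.4493, -0.1253, 0.1259]
tcp_rot: [1.0, 0.0, 0.001, 0.001]
contact_force: [0.5, -0.1, -0.9]
opening: 0.519
finger_force: 30.7
```

```bash
python3 - <<'E'
from plant import ctrl
import cv2
S=ctrl.read_camera("side")["img"]
cv2.imwrite("pics/a6.png",cv2.resize(S[130:310,200:380],(540,540))[:,:,::-1])
E
```

```text
(no output)
```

View pics/a6.png

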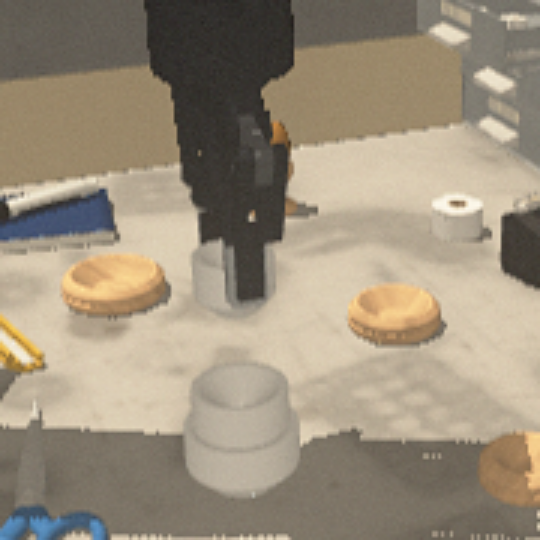

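The small bowl is lifted level, held at about (278,223), and the other two stay nested at (280,270). The egg is upright in its cup behind. I carry the bowl to the small stand.

Request:
send_rows([
  [[1,0.4,0,0,0,0,-0.4],[2.5,1.1,0,0,0,0,-0.4],[3.5,1.5,0,0,0,0,-0.4],[3.5,1.5,0,0,0,0,-0.4],[2.8,1.2,0,0,0,0,-0.4],[1.5,0.7,0,0,0,0,-0.4],[0.5,0.2,1.5,0,0,0,-0.4],[0,0,2,0,0,0,-0.4],[0,0,2,0,0,0,-0.4],[0,0,1.5,0,0,0,-0.4]],
])

```text
time: 16.92
eef_pos: [0.6003, -0.1901, 0.0522]
tcp_rot: [1.0, 0.0, -0.001, -0.001]
contact_force: [0.4, -0.3, -0.7]
opening: 0.519
finger_force: 30.7
```

Request:
send_rows([
  [[0,0,1.3,0,0,0,-0.4],[0,0,0.9,0,0,0,-0.4],[0,0,0.4,0,0,0,-0.4],[0,0,0.2,0,0,0,-0.4],[0,0,0.1,0,0,0,-0.4],[0,0,0,0,0,0,-0.4],[0,0,0,0,0,0,-0.4]],
])

```text
time: 17.8
eef_pos: [0.6023, -0.1913, 0.0265]
tcp_rot: [1.0, 0.0, 0.001, 0.0]
contact_force: [0.5, -0.0, 0.6]
opening: 0.52
finger_force: 30.7
```

Request:
send_rows([
  [[0,0,0.1,0,0,0,-0.4],[0,0,0.1,0,0,0,-0.4],[0,0,0,0,0,0,-0.4],[0,0,0,0,0,0,-0.4]],
])

```text
time: 18.3
eef_pos: [0.6029, -0.1919, 0.0253]
tcp_rot: [1.0, 0.0, 0.001, 0.001]
contact_force: [0.1, -2.5, 6.0]
opening: 0.524
finger_force: 31.2
```

Request:
send_rows([
  [[0,0.1,0,0,0,0,-0.4],[0,0.05,0.05,0,0,0,-0.4],[0,0,0.05,0,0,0,-0.4],[0,0,0,0,0,0,-0.4]],
])

```text
time: 18.8
eef_pos: [0.6031, -0.1931, 0.0242]
tcp_rot: [1.0, 0.0, 0.001, 0.001]
contact_force: [0.1, -0.8, 6.5]
opening: 0.52
finger_force: 31.3
```

Request:
send_rows([
  [[0,0,0,0,0,0,0.02],[0,0,0,0,0,0,0.05],[0,0,0,0,0,0,0.08],[0,0,0,0,0,0,0.12],[0,0,0,0,0,0,0.2],[0,0,0,0,0,0,0.3],[0,0,-1,0,0,0,0.4],[0,0,-2,0,0,0,0.5],[0,0,-3,0,0,0,0.5],[0,0,-3,0,0,0,0.6]],
])

```text
time: 20.05
eef_pos: [0.6022, -0.1925, 0.1155]
tcp_rot: [1.0, 0.0, 0.001, 0.0]
contact_force: [-0.4, -1.1, -0.7]
opening: 0.798
finger_force: 0.0
```

Request:
send_rows([
  [[-2.5,-1.1,-2,0,0,0,0.6],[-3.5,-1.5,0,0,0,0,0.6],[-3.5,-1.5,0,0,0,0,0.6],[-3.5,-1.5,0,0,0,0,0.6],[-2.4,-1.1,0,0,0,0,0.6],[0,0,0,0,0,0,0.6],[0,0,0,0,0,0,0.6]],
])

```text
time: 20.92
eef_pos: [0.449, -0.1261, 0.1343]
tcp_rot: [1.0, 0.0, 0.001, 0.001]
contact_force: [-0.5, -0.0, 0.0]
opening: 0.797
finger_force: 0.0
```

```bash
python3 - <<'E'
from plant import ctrl
from h import *
S=ctrl.read_camera("side");T=ctrl.read_camera("top")
cv2.imwrite("pics/a7.png",np.hstack([cv2.resize(S["img"][240:310,330:420],(450,350)) ,cv2.resize(T["img"][165:235,395:465],(350,350))])[:,:,::-1])
print(ctrl.get_state()["eef_pos"])
# small bowl rim expected at z .046
print(proj(S,[[.603,-.193,.046],[.603,-.193,.022]]),proj(T,[[.603,-.193,.046]]))
E
```

```text
[ 0.44893292 -0.12613627  0.1337045 ]
[[375.1478918  267.66040377]
 [374.56825154 279.36354635]] [[433.64916341 194.26467351]]
```

View pics/a7.png

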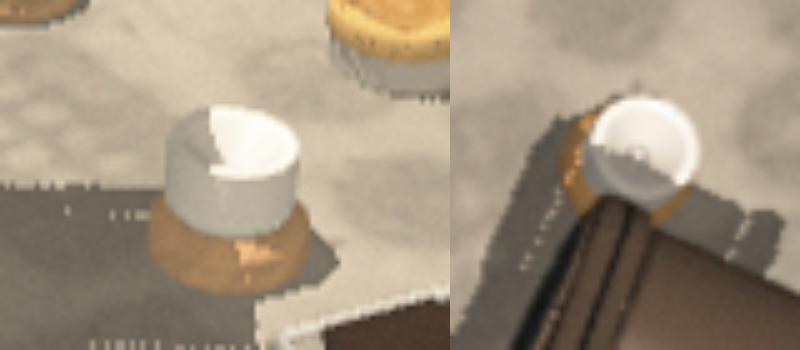

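The small bowl sits upright and centred in its stand, with the rim centre at (376,269) in the side view and (434,194) in the top view, both as predicted. Next is the medium bowl, at TCP z ≈ 0.0385.

Request:
send_rows([
  [[0,-0.1,2.5,0,0,0,0.6],[0,0,2.5,0,0,0,0.6],[0,0,2.5,0,0,0,0.6],[0,0,1.5,0,0,0,0.5],[0,0,0.5,0,0,0,0.45],[0,0,0,0,0,0,0.4],[0,0,0,0,0,0,0.36],[0,0,0,0,0,0,0.32],[0,0,0,0,0,0,0.28],[0,0,0,0,0,0,0.2]],
], force=35)

```text
time: 22.28
eef_pos: [0.4486, -0.1251, 0.039]
tcp_rot: [1.0, 0.0, 0.001, 0.001]
contact_force: [-1.6, -1.7, 6.3]
opening: 0.654
finger_force: 36.6
```

Request:
send_rows([
  [[0,0,0,0,0,0,0.0],[0,0,0,0,0,0,-0.2]],
])

```text
time: 22.52
eef_pos: [0.4487, -0.1251, 0.039]
tcp_rot: [1.0, 0.0, 0.001, 0.001]
contact_force: [-1.1, -1.0, 5.3]
opening: 0.653
finger_force: 36.6
```

Request:
send_rows([
  [[0,0,-0.2,0,0,0,-0.2],[0,0,-0.4,0,0,0,-0.2],[0,0,-0.6,0,0,0,-0.2],[0,0,-1,0,0,0,-0.2],[0,0,-1.5,0,0,0,-0.2],[0,0,-1.5,0,0,0,-0.2],[0,0,-0.8,0,0,0,-0.2],[0,0,0,0,0,0,-0.2]],
])

```text
time: 23.52
eef_pos: [0.4483, -0.1248, 0.0989]
tcp_rot: [1.0, 0.0, 0.001, 0.001]
contact_force: [-0.0, -1.0, -2.0]
opening: 0.656
finger_force: 37.3
```

```bash
python3 - <<'E'
from plant import ctrl
import cv2
S=ctrl.read_camera("side")["img"]
cv2.imwrite("pics/a8.png",cv2.resize(S[150:310,200:360],(480,480))[:,:,::-1])
E
```

```text
(no output)
```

View pics/a8.png

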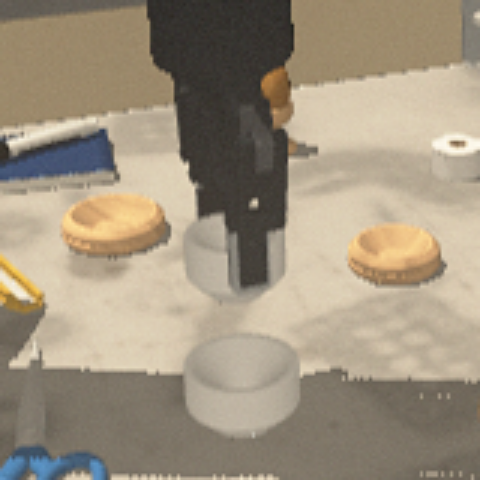

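The medium bowl is held level at about (278,236), and the large bowl stays on the table at (280,278). I carry it to the medium stand.

Request:
send_rows([
  [[1,-0.9,0,0,0,0,-0.2],[2.5,-2.3,0,0,0,0,-0.2],[3.5,-3.2,0,0,0,0,-0.2],[3.5,-3.2,0,0,0,0,-0.2],[3.3,-3,0,0,0,0,-0.2],[1.8,-1.6,0,0,0,0,-0.2],[0.7,-0.6,1,0,0,0,-0.2],[0,0,2,0,0,0,-0.2],[0,0,1.5,0,0,0,-0.2],[0,0,1.5,0,0,0,-0.2]],
])

```text
time: 24.82
eef_pos: [0.6094, 0.023, 0.0358]
tcp_rot: [1.0, -0.0, -0.001, -0.0]
contact_force: [0.2, -0.3, 0.1]
opening: 0.657
finger_force: 37.4
```

Request:
send_rows([
  [[0,0,0.8,0,0,0,-0.2],[0,0,0.4,0,0,0,-0.2],[0,0,0.2,0,0,0,-0.2],[0,0,0.1,0,0,0,-0.2],[0,0,0,0,0,0,-0.2],[0,0,0,0,0,0,-0.2]],
])

```text
time: 25.58
eef_pos: [0.611, 0.0236, 0.0232]
tcp_rot: [1.0, 0.0, 0.0, 0.0]
contact_force: [-0.4, -0.3, -1.2]
opening: 0.651
finger_force: 37.4
```

Request:
send_rows([
  [[0,0,0.05,0,0,0,-0.2],[0,0,0.1,0,0,0,-0.2],[0,0,0,0,0,0,-0.2],[0,0,0,0,0,0,-0.2]],
])

```text
time: 26.08
eef_pos: [0.6114, 0.0233, 0.0219]
tcp_rot: [1.0, 0.0, 0.001, 0.0]
contact_force: [0.9, -0.2, 2.6]
opening: 0.653
finger_force: 37.6
```

Within 0.4 mm of full depth. I release, retreat, and go back to above the large bowl with the gripper fully open.

Request:
send_rows([
  [[0,0,0,0,0,0,0.3],[0,0,0,0,0,0,0.33],[0,0,0,0,0,0,0.36],[0,0,0,0,0,0,0.42],[0,0,0,0,0,0,0.5],[0,0,0,0,0,0,0.55],[0,0,-1,0,0,0,0.6],[0,0,-2,0,0,0,0.8],[0,0,-3,0,0,0,1.0],[0,0,-2,0,0,0,1.0]],
])

```text
time: 27.32
eef_pos: [0.612, 0.0234, 0.1047]
tcp_rot: [1.0, 0.0, 0.002, 0.0]
contact_force: [1.0, 0.5, 0.1]
opening: 1.003
finger_force: 0.0
```

Request:
send_rows([
  [[-2.5,2.3,0,0,0,0,1],[-3.5,3.2,0,0,0,0,1],[-3.5,3.2,0,0,0,0,1],[-3.5,3.2,0,0,0,0,1],[-3.2,2.9,0,0,0,0,1],[0,0,0,0,0,0,1],[0,0,0,0,0,0,1]],
])

```text
time: 28.2
eef_pos: [0.4494, -0.1247, 0.1023]
tcp_rot: [1.0, -0.0, 0.001, 0.0]
contact_force: [-0.5, -0.3, 0.1]
opening: 0.996
finger_force: 0.0
```

```bash
python3 - <<'E'
from plant import ctrl
from h import *
S=ctrl.read_camera("side");T=ctrl.read_camera("top")
cv2.imwrite("pics/a9.png",np.hstack([cv2.resize(S["img"][195:265,290:380],(450,350)) ,cv2.resize(S["img"][225:305,240:320],(350,350))])[:,:,::-1])
print(ctrl.get_state()["eef_pos"])
print(proj(S,[[.6115,.0233,.047],[.449,-.125,.04]]),proj(T,[[.6115,.0233,.047]]))
E
```

```text
[ 0.44960769 -0.12414535  0.10191441]
[[329.97616918 218.68695134]
 [279.33743498 270.04463799]] [[332.05715575 193.87944288]]
```

View pics/a9.png

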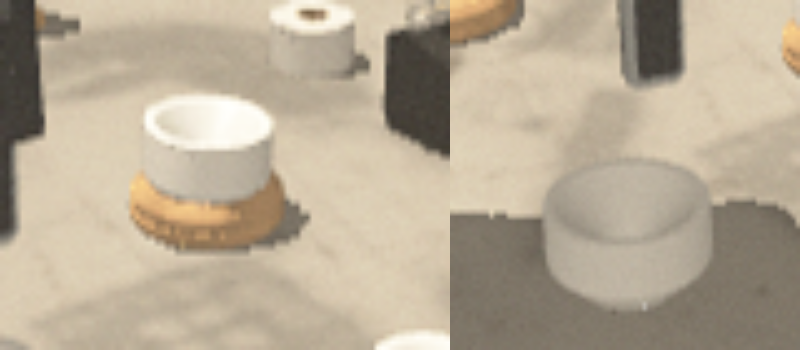

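The medium bowl sits upright in its stand, with its rim centre at (331,219) as predicted. The large bowl is upright at (281,270), under the open fingers.

Request:
send_rows([
  [[0,0,2.5,0,0,0,1],[0,0,2.5,0,0,0,1],[0,0,2,0,0,0,1],[0,0,1.2,0,0,0,1],[0,0,0.7,0,0,0,0.9],[0,0,0,0,0,0,0.75],[0,0,0,0,0,0,0.66],[0,0,0,0,0,0,0.6],[0,0,0,0,0,0,0.55],[0,0,0,0,0,0,0.45]],
], force=40)

```text
time: 29.55
eef_pos: [0.4495, -0.1251, 0.0137]
tcp_rot: [1.0, 0.0, 0.001, 0.001]
contact_force: [-1.6, -0.7, 6.7]
opening: 0.774
finger_force: 42.9
```

Request:
send_rows([
  [[0,0,0,0,0,0,0.3],[0,0,0,0,0,0,0.1]],
])

```text
time: 29.8
eef_pos: [0.4495, -0.1251, 0.0137]
tcp_rot: [1.0, 0.0, 0.001, 0.001]
contact_force: [-1.1, 0.3, 7.3]
opening: 0.776
finger_force: 42.9
```

Request:
send_rows([
  [[0,0,-0.2,0,0,0,0.1],[0,0,-0.4,0,0,0,0.1],[0,0,-0.6,0,0,0,0.1],[0,0,-1,0,0,0,0.1],[0,0,-1.5,0,0,0,0.1],[0,0,-1.5,0,0,0,0.1],[0,0,-1,0,0,0,0.1],[0,0,-0.3,0,0,0,0.1],[0,0,0,0,0,0,0.1]],
])

```text
time: 30.92
eef_pos: [0.4487, -0.1245, 0.0774]
tcp_rot: [1.0, 0.0, 0.0, 0.0]
contact_force: [-0.3, -0.5, -2.0]
opening: 0.773
finger_force: 44.9
```

Request:
send_rows([
  [[0,-1,0,0,0,0,0.1],[0,-2.5,0,0,0,0,0.1],[0,-3.5,0,0,0,0,0.1],[0,-4,0,0,0,0,0.1],[-0.3,-4,0,0,0,0,0.1],[-0.4,-4,0,0,0,0,0.1],[-0.4,-4,0,0,0,0,0.1],[-0.4,-3,0,0,0,0,0.1],[-0.2,-1.5,0,0,0,0,0.1],[0,-0.6,0,0,0,0,0.1]],
])

```text
time: 32.17
eef_pos: [0.4312, 0.1571, 0.0769]
tcp_rot: [1.0, 0.001, -0.0, 0.0]
contact_force: [0.1, -0.8, -1.6]
opening: 0.775
finger_force: 45.1
```

Request:
send_rows([
  [[0,0,1,0,0,0,0.1],[0,0,1.5,0,0,0,0.1],[0,0,1,0,0,0,0.1],[0,0,0,0,0,0,0.1],[0,0,0,0,0,0,0.1]],
])

```text
time: 32.8
eef_pos: [0.4319, 0.1563, 0.0423]
tcp_rot: [1.0, -0.0, 0.0, 0.0]
contact_force: [0.5, -1.0, -1.4]
opening: 0.774
finger_force: 45.1
```

Request:
send_rows([
  [[0.05,0,0.8,0,0,0,0.1],[0,0,0.6,0,0,0,0.1],[0,0,0.3,0,0,0,0.1],[0,0,0.2,0,0,0,0.1],[0,0,0.1,0,0,0,0.1],[0,0,0,0,0,0,0.1],[0,0,0,0,0,0,0.1]],
])

```text
time: 33.67
eef_pos: [0.4323, 0.1566, 0.0225]
tcp_rot: [1.0, 0.0, 0.0, -0.0]
contact_force: [0.6, 0.9, -2.1]
opening: 0.771
finger_force: 45.1
```

Request:
send_rows([
  [[0,0,0.1,0,0,0,0.1],[0,0,0.05,0,0,0,0.1],[0,0,0,0,0,0,0.1],[0,0,0,0,0,0,0.1]],
])

```text
time: 34.17
eef_pos: [0.4328, 0.1565, 0.0212]
tcp_rot: [1.0, 0.0, 0.001, -0.0]
contact_force: [1.0, -1.5, 1.1]
opening: 0.773
finger_force: 45.4
```

Touching at nearly full depth. I release and retreat upward.

Request:
send_rows([
  [[0,0,0,0,0,0,0.56],[0,0,0,0,0,0,0.59],[0,0,0,0,0,0,0.63],[0,0,0,0,0,0,0.7],[0,0,0,0,0,0,0.78],[0,0,0,0,0,0,0.85],[0,0,-1,0,0,0,0.9],[0,0,-2,0,0,0,0.9],[0,0,-4,0,0,0,0.9],[0,0,-5,0,0,0,0.9]],
])

```text
time: 35.42
eef_pos: [0.4314, 0.1564, 0.1418]
tcp_rot: [1.0, 0.0, -0.001, 0.0]
contact_force: [0.6, 0.5, 0.2]
opening: 0.954
finger_force: 0.0
```

Request:
send_rows([
  [[0,5,-2,0,0,0,0.9],[0,5,-2,0,0,0,0.9],[0,5,0,0,0,0,0.9],[0,5,0,0,0,0,0.9],[0,5,0,0,0,0,0.9],[0,5,0,0,0,0,0.9],[0.5,5,0,0,0,0,0.9],[0,0,0,0,0,0,0.9],[0,0,0,0,0,0,0.9]],
])

```text
time: 36.55
eef_pos: [0.437, -0.1931, 0.181]
tcp_rot: [1.0, -0.0, -0.0, -0.0]
contact_force: [-0.3, -0.6, 0.4]
opening: 0.95
finger_force: 0.0
```

```bash
python3 - <<'E'
from plant import ctrl
from h import *
S=ctrl.read_camera("side");T=ctrl.read_camera("top")
cv2.imwrite("pics/a10.png",np.vstack([cv2.resize(S["img"][160:300,160:440],(800,400)),cv2.resize(T["img"][130:320,150:530],(400,200)).repeat(2,1)[:, :800]*0+cv2.resize(T["img"][150:310,150:470],(400,200)).repeat(2,1)])[:,:,::-1])
s=ctrl.get_state();print(s["eef_pos"],s["contact_force"])
print(proj(S,[[.433,.1563,.047],[.6,.274,.0835],[.6,.274,.0355]]),proj(T,[[.433,.1563,.047],[.6,.274,.0535]]))
E
```

```text
[ 0.43711006 -0.19229387  0.18083179] [ 0.88633693  0.44453767 -0.07179259]
[[235.9856696  209.31878453]
 [288.03757723 170.41284383]
 [288.67080434 187.3749495 ]] [[271.06514596 280.60085065]
 [213.73689571 202.63430328]]
```

View pics/a10.png

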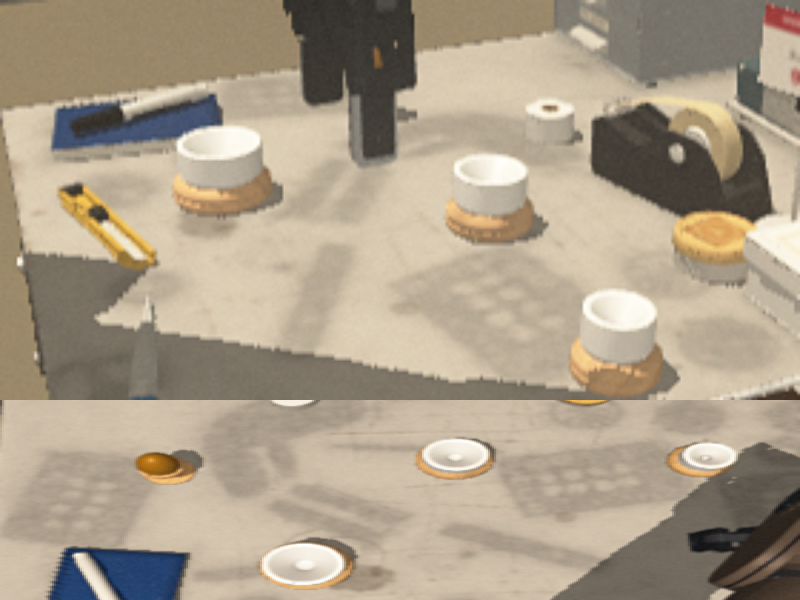

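All three bowls sit level in their stands: large at about (236,210), medium at (331,219) and small at (376,269) in the side view. The top view shows the egg in its cup at about (214,201). The roll and tin have not moved.

```bash
python3 -c "
from plant import ctrl
print(ctrl.sign_off())"
```

```text
the job is handed in; nothing more can be done
None
```

The set is laid out and the job handed in (about 37 s of robot time): the egg stands pointed end up in its cup, the small, medium and large bowls sit in their own stands in that order, and the tin and label roll were not touched.

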